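# Sweep the counted cockle shells into the catch tray

## Task

The four cockle shells on the white dissecting board have been counted: sweep them gently with the fingers along the board and over its end into the blue tray, so that all four lie in it. Only push them, never pick up or lift one. Leave the dish with the urchin, the vial, the mussel shells in the steel tray and everything else on the bench where they are.

Things in the scene. Friction and masses are not known exactly. Their poses are not given: they have to be found in the camera images.
- board: white dissecting board, 290 mm (its x) by 300 mm (its y), fixed, standing on two cross feet; its flat top without any rim lies 51 mm above the bench, the slab is 12 mm thick. Origin on the bench under its centre; its y axis runs towards the two ends (y = +150 and -150 mm) under which the trays are pushed in
- board_top (a point): centre of the board's top surface, axes as the board's
- blue_tray: blue open catch tray, fixed, 276 mm (its x) by 170 mm (its y), 35 mm high, 3 mm walls, axes parallel to the board's. Origin under its centre, which lies 185 mm from the board's centre along the board's y, on the + or the - side: the tray reaches 50 mm in under the board's end and stands out 120 mm beyond it, its rim 4 mm below the slab's underside, so what is pushed over that end falls in
- grey_tray: plain steel tray of the same size under the board's other end, holding two dark mussel shells
- dish: glass culture dish with a green sea urchin in it, 80 mm across, 42 mm high, loose, 250 g, standing on the middle strip of the board; origin under its centre. Not to be disturbed
- vial: small capped glass vial with a red cap, 27 mm across, 55 mm high, loose, standing on the middle strip of the board; origin under its centre. Not to be disturbed
- mussel_a: dark mussel shell, about 40 x 24 x 12 mm, in the steel tray; origin under its centre. Leave it
- mussel_b: as mussel_a
- jar_a: amber specimen jar, 68 mm across, 100 mm high, on the bench; origin under its centre. Leave it
- jar_b: clear specimen jar, 60 mm across, 85 mm high, on the bench; origin under its centre. Leave it
- forceps: steel forceps 120 mm long lying on the bench beyond the board; origin under the middle. Leave them
- wash_bottle: white wash bottle with red cap and bent spout, 64 mm across, 180 mm high, on the bench; origin under its centre. Leave it
- cockle_a: pale orange-brown ribbed cockle shell lying hollow side down on the board, roughly round (a nine-sided rim), 35 mm across, 17 mm high, a dome with a slightly flat crown whose lowest 5 mm is an upright edge, about 14 g, slides freely. Origin in the middle of its underside. Two lie in the strip of the board near the robot, two in the far strip, the dish and the vial between the strips
- cockle_b: pale orange-brown ribbed cockle shell lying hollow side down on the board, roughly round (a nine-sided rim), 37 mm across, 17 mm high, a dome with a slightly flat crown whose lowest 5 mm is an upright edge, about 14 g, slides freely. Origin in the middle of its underside. Two lie in the strip of the board near the robot, two in the far strip, the dish and the vial between the strips
- cockle_c: pale orange-brown ribbed cockle shell lying hollow side down on the board, roughly round (a nine-sided rim), 36 mm across, 17 mm high, a dome with a slightly flat crown whose lowest 5 mm is an upright edge, about 14 g, slides freely. Origin in the middle of its underside. Two lie in the strip of the board near the robot, two in the far strip, the dish and the vial between the strips
- cockle_d: pale orange-brown ribbed cockle shell lying hollow side down on the board, roughly round (a nine-sided rim), 39 mm across, 17 mm high, a dome with a slightly flat crown whose lowest 5 mm is an upright edge, about 14 g, slides freely. Origin in the middle of its underside. Two lie in the strip of the board near the robot, two in the far strip, the dish and the vial between the strips
There are look-alikes about, which are no part of the job. Leave any pink or purple look-alike of the cockle_d alone.

How it is judged:
By the outcome, as a careful person would: the job done as asked, in the order asked, and still so for the second after the job is handed in, with the robot touching nothing.
It also fails if it takes over 58 s, if anything falls off the work surface, if the arm or the gripper's body presses on something with over 40 N, if the wrist force passes 120 N, or if a joint passes its speed limit or range.

## Robot

A 6-joint arm with a two-finger parallel gripper is mounted at the origin on the work surface. World frame = base frame: x ahead of the robot, y to its left, z up, the work surface at z = 0. Lengths are in mm, angles in degrees, forces in N, time in s.
With the tool pointing down it reaches from about 300 to 850 mm from the base axis. Payload 4.2 kg.
Tool frame: the origin (TCP) lies on the centre line of the jaws, within the pads' length; the fingertips stand 8 mm ahead of it and the grasp point (between the pads) lies 11 mm behind it; z points along the fingers, y is the line along which they close (so a half turn about z gives the same grasp; the last joint's range is limited). The gripper opens to 91 mm and grips with 3 to 60 N. Pads are 32 mm wide; open, the fingers measure 118 mm over their backs; the gripper's body (76 mm by 178 mm) begins 60 mm behind the grasp point.
Start: joints at [-70.13, 18.312, 89.639, -0, 72.044, -1.146], TCP at [206.216, -536.766, 221.976] pointing down, gripper open.
Joint ranges: [-177.97, 177.97], [-48.28, 115.42], [12.27, 149.76], [-77.06, 257.06], [2.81, 150.46], [-146.56, 146.56]. Speed limits (degrees/s): [147.25, 147.25, 180, 180, 180, 180].

## Interface

Orientations are given as [roll, pitch, yaw] about the fixed x, y, z axes, in that order (R = Rz(yaw) Ry(pitch) Rx(roll)).
In Python, from workcell import telemetry, eyes, ticket gives the robot as it stands. The module is installed in compiled form; this text tells all that it offers.
- The arm moves only by the shell command python3 -m crank 'ROWS' [OPENING] [FORCE]. ROWS is JSON, a list of rows, each an object of numbers: "dx", "dy", "dz": the shift along the world's x, y, z normalised to -1 to 1, where 1 is 80 cm; "yaw": the turn about the world's z normalised to -1 to 1, where 1 is 5 degrees. A call has 1 to 10 rows; each row shifts and turns the commanded pose from where the row before left it; what a row does not reach is not made up. A row lasts 1/8 s, in which the tool goes at most 62.5 mm and 10.7 degrees, less where a joint would pass 70% of its speed; a pose out of reach is approached as far as the arm can. A call with a number of a shift or a turn outside -1 to 1 is refused whole. A call with a gripper value outside its range is refused whole. OPENING is the opening, from 0 (shut) to 1 (fully open), set as the call begins (- or left out, the last holds). The fingers move at their own pace and stop on an object; FORCE is the grip in N (left out, the last holds). Time passes only in rows, so rows that do not move let the fingers close. It gives the time, the measured TCP pose, the force, the opening and the grip force at its end, in the units of the state.
- telemetry.state(): the state, without advancing time (a new reading comes with each control period).
- eyes.grab_frame(name): name is "scene" or "top" or "wrist"; returns the picture (384x512x3 uint8, red, green, blue); there is no depth.
- eyes.calibration(name): a dict with "camera_matrix" (3x3 intrinsics, pixels), "world_from_camera" (4x4, takes a point from camera to world coordinates). Camera axes: x right, y down, z forward; pixel columns grow to the right and rows downward; lengths in mm; the calibration is good to about 2 mm. A picture is of the moment at which its call begins: read the wrist's pose just before it. calibration takes no time and is no camera call; for the wrist camera it gives the pose at the moment of the call.
- ticket.job_done(): hands the job in; it is judged then, once.
The state is a dict: "time_s": time; "qpos": joint angles; "qvel": joint speeds; "effort": joint torques, N m; "ee_pos": TCP position; "ee_rot": TCP orientation; "force": force on the tool from outside, world axes, zero at the start; "torque": the same for the moment, N m; "gripper_width": finger opening in mm; "gripper_force": force on a finger pad.
Only numpy, scipy, OpenCV 4.12 (cv2) and the standard library are available. Lean on these libraries where they do the work, as an engineer would, in place of code of your own. Each camera call takes 0.05 s, during which the arm holds its last target. There are 200 camera calls.

## Working session

There is one attempt and no reset: what is moved stays moved. The work goes in short steps, Python scripts to look and compute and a shell command to move; the robot and the scene stay as the last step left them, time stands still between calls to the robot, and variables do not carry over. Pictures are saved under pics/ and viewed, at most 10 in all, crops included, and the job is handed in when it is done.

```bash
mkdir -p pics; python3 - <<'E'
from workcell import telemetry, eyes
import cv2
s=telemetry.state(); print(s)
for n in("top","scene"):
    im=eyes.grab_frame(n); cv2.imwrite(f"pics/{n}0.png",cv2.resize(im[:,:,::-1],(800,600),interpolation=cv2.INTER_CUBIC))
    c=eyes.calibration(n); print(n,c)
E
```

```text
{'time_s': 0.0, 'qpos': array([-7.01289402e+01,  1.83515903e+01,  8.97071381e+01, -1.70790112e-03,
        7.20421090e+01, -1.14530245e+00]), 'qvel': array([ 0.0132698 ,  0.05178891,  0.05713036,  0.04994193,  0.0656521 ,
       -0.06912124]), 'effort': array([ 1.94554057e-03, -4.12463844e+01, -2.31974280e+01,  7.29132886e-02,
        4.56287793e-02, -1.67424628e-04]), 'ee_pos': array([ 206.04650991, -536.29105506,  221.11580545]), 'ee_rot': array([-1.79899150e+02, -3.92088701e-04,  2.10168899e+01]), 'force': array([0.56684623, 0.43301655, 0.2232914 ]), 'torque': array([ 0.0303294 ,  0.0339291 , -0.01947962]), 'gripper_force': 0.0, 'gripper_width': 91.12499330820577}
top {'camera_matrix': array([[390.29844184,   0.        , 259.28198885],
       [  0.        , 390.29844184, 191.09811047],
       [  0.        ,   0.        ,   1.        ]]), 'world_from_camera': array([[-2.44785624e-03, -9.88215225e-01,  1.53051221e-01,
         3.87507938e+02],
       [-9.99827144e-01, -4.02252000e-04, -1.85881867e-02,
        -1.21489887e+02],
       [ 1.84306943e-02, -1.53070266e-01, -9.88043422e-01,
         9.52127818e+02],
       [ 0.00000000e+00,  0.00000000e+00,  0.00000000e+00,
         1.00000000e+00]])}
scene {'camera_matrix': array([[461.89986857,   0.        , 258.97399245],
       [  0.        , 461.89986857, 184.93481144],
       [  0.        ,   0.        ,   1.        ]]), 'world_from_camera': array([[-5.28605729e-01,  5.99645812e-01, -6.00833490e-01,
         1.28062674e+03],
       [ 8.48730175e-01,  3.86080104e-01, -3.61385173e-01,
         3.26998421e+02],
       [ 1.52667508e-02, -7.00975786e-01, -7.13021650e-01,
         9.29811367e+02],
       [ 0.00000000e+00,  0.00000000e+00,  0.00000000e+00,
         1.00000000e+00]])}
```

View pics/top0.png

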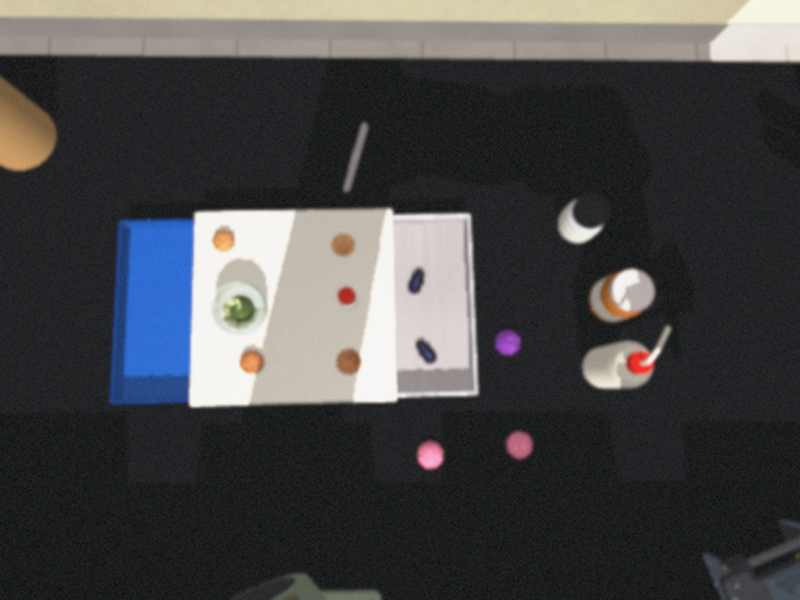

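View pics/scene0.png

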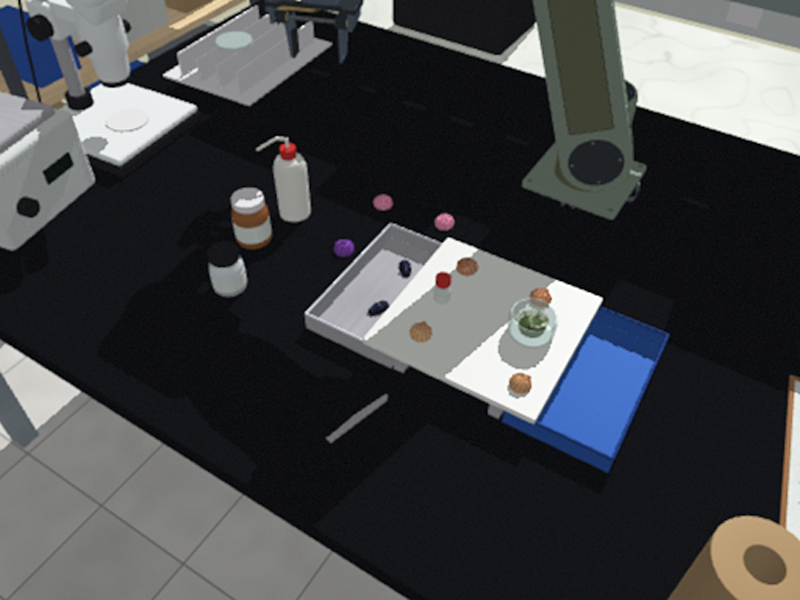

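The top view shows the blue tray on the left (+y). The brown cockles on the board are at (223,240) and (343,244) in the far strip, and (252,362) and (348,362) in the near strip. The dish is at (240,308) and the vial at (346,296). The look-alikes, pink at (430,455) and (519,445) and purple at (508,342), lie off the board, so only the four brown ones on it fit the description. Next I'll measure positions and check with an enlarged crop.

```bash
cat > h.py <<'E'
import numpy as np, cv2
from workcell import eyes, telemetry
def px2w(n,uv,z,c=None):
    c=c or eyes.calibration(n); K=c["camera_matrix"];T=c["world_from_camera"]
    d=T[:3,:3]@np.linalg.solve(K,[uv[0],uv[1],1]); o=T[:3,3]
    return (o+d*(z-o[2])/d[2])[:2]
def cockles(n,im,z=58,amin=40):
    h=cv2.cvtColor(im,cv2.COLOR_RGB2HSV)
    m=((h[...,0]<17)&(h[...,1]>95)&(h[...,2]>70)).astype(np.uint8)
    k,_,st,ce=cv2.connectedComponentsWithStats(m)
    return [(ce[i].round(1),st[i,4],px2w(n,ce[i],z).round(1)) for i in range(1,k) if st[i,4]>amin]
E
python3 - <<'E'
from h import *
im=eyes.grab_frame("top")
for r in cockles("top",im): print(*r)
s=0.64
for nm,p,z in [("bTL",(194,212),51),("bTR",(392,209),51),("bBR",(397,402),51),("bBL",(190,406),51),("vialcap",(346,296),55+51),("dishrim",(240,308),93),("trayTL",(120,221),35),("trayBL",(110,403),35)]:
    print(nm,px2w("top",((p[0]+.5)*s-.5,(p[1]+.5)*s-.5),z).round(1))
c=im[125:270,60:330]; cv2.imwrite("pics/crop.png",cv2.resize(c[:,:,::-1],None,fx=2.9,fy=2.9,interpolation=cv2.INTER_CUBIC))
E
```

```text
[14.2 85.6] 1131 [781.1 447.2]
[142.5 152.9] 115 [616.4 135. ]
[219.1 156.5] 129 [608.2 -44.3]
[392.9 192.7] 209 [ 522.3 -450. ]
[221.3 188.9] 98 [531.1 -50.3]
[160.8 231.5] 162 [433.2  85.6]
[222.6 231. ] 164 [434.  -54.5]
[408.9 232.2] 199 [ 430.6 -481.9]
bTL [660.5 182.5]
bTR [ 666.2 -118.3]
bBR [ 375.  -125.8]
bBL [370.1 173.6]
vialcap [522.6 -54.1]
dishrim [507.4  96.5]
trayTL [650.7 300.3]
trayBL [374.5 295.9]
```

View pics/crop.png

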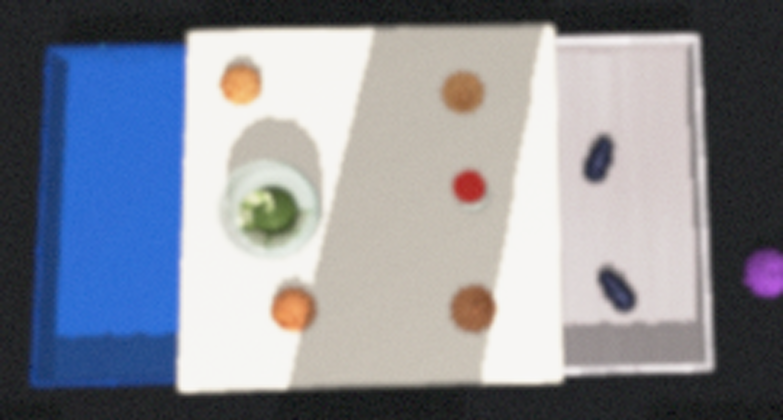

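The crop confirms it: four brown ribbed cockles on the board, all clear of the dish and vial, and no pink or purple one among them. My plan is to push each shell separately in +y, cradled between two nearly shut fingers at yaw 90. Approaching now.

```bash
python3 -m crank '[{"dx":0.02,"dy":0.0515,"yaw":0.986},{"dx":0.02,"dy":0.0515,"yaw":0.986},{"dx":0.02,"dy":0.0515,"yaw":0.986},{"dx":0.02,"dy":0.0515,"yaw":0.986},{"dx":0.02,"dy":0.0515,"yaw":0.986},{"dx":0.02,"dy":0.0515,"yaw":0.986},{"dx":0.02,"dy":0.0515,"yaw":0.986},{"dx":0.02,"dy":0.0515,"yaw":0.986},{"dx":0.02,"dy":0.0515,"yaw":0.986},{"dx":0.02,"dy":0.0515,"yaw":0.986}]' 0.22 5
python3 -m crank '[{"dx":0.02,"dy":0.0515,"yaw":0.986},{"dx":0.02,"dy":0.0515,"yaw":0.986},{"dx":0.02,"dy":0.0515,"yaw":0.986},{"dx":0.02,"dy":0.0515,"yaw":0.986},{"dz":-0.05},{"dz":-0.05},{}]'
```

```text
validation failed for argument at $[0]...
validation failed for argument at $[0]...
```

```bash
python3 -m crank '[{"dx":0.02,"dy":0.0515,"dz":0,"yaw":0.986},{"dx":0.02,"dy":0.0515,"dz":0,"yaw":0.986},{"dx":0.02,"dy":0.0515,"dz":0,"yaw":0.986},{"dx":0.02,"dy":0.0515,"dz":0,"yaw":0.986},{"dx":0.02,"dy":0.0515,"dz":0,"yaw":0.986},{"dx":0.02,"dy":0.0515,"dz":0,"yaw":0.986},{"dx":0.02,"dy":0.0515,"dz":0,"yaw":0.986},{"dx":0.02,"dy":0.0515,"dz":0,"yaw":0.986},{"dx":0.02,"dy":0.0515,"dz":0,"yaw":0.986},{"dx":0.02,"dy":0.0515,"dz":0,"yaw":0.986}]' 0.22 5
```

```text
time_s: 1.4
ee_pos: [366.4, -123.4, 221.9]
ee_rot: [180.0, 0.0, 70.5]
force: [1.9, 0.0, 0.4]
gripper_width: 20.1
gripper_force: 0.0
```

```bash
python3 -m crank '[{"dx":0.02,"dy":0.0515,"dz":0,"yaw":0.986},{"dx":0.02,"dy":0.0515,"dz":0,"yaw":0.986},{"dx":0.02,"dy":0.0515,"dz":0,"yaw":0.986},{"dx":0.02,"dy":0.0515,"dz":0,"yaw":0.986},{"dx":0,"dy":0,"dz":-0.06,"yaw":0},{"dx":0,"dy":0,"dz":-0.06,"yaw":0},{"dx":0,"dy":0,"dz":-0.04,"yaw":0},{"dx":0,"dy":0,"dz":0,"yaw":0},{"dx":0,"dy":0,"dz":0,"yaw":0}]'
python3 - <<'E'
from h import *
c=eyes.calibration("wrist"); im=eyes.grab_frame("wrist")
cv2.imwrite("pics/w1.png",cv2.resize(im[:,:,::-1],(640,480)))
for r in cockles("wrist",im,58,200): print(*r)
E
```

```text
time_s: 2.52
ee_pos: [431.2, 40.1, 95.0]
ee_rot: [179.9, -0.0, 90.0]
force: [0.6, -0.1, -0.5]
gripper_width: 20.0
gripper_force: 0.0
[256.3 138.5] 2691 [433.8  84.9]
```

View pics/w1.png

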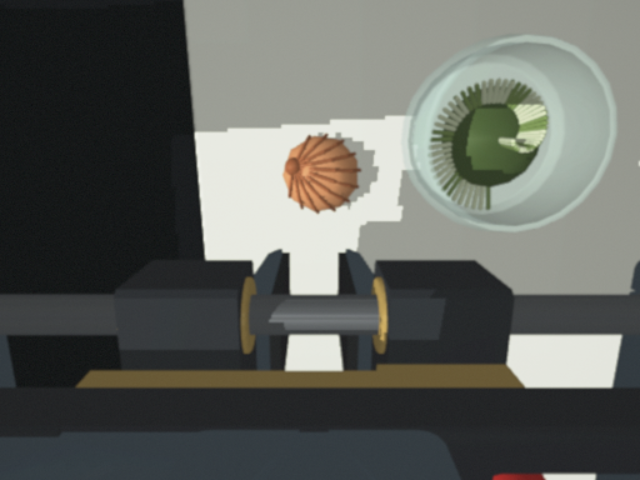

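The wrist view shows the cockle at (322,173), almost centred ahead of the fingers (gap at x≈314), with the dish to its right starting at x≈405. I'll descend and push.

```bash
python3 -m crank '[{"dx":0.001,"dy":0,"dz":-0.02,"yaw":0},{"dx":0,"dy":0,"dz":-0.021,"yaw":0},{"dx":0,"dy":0.01,"dz":0,"yaw":0},{"dx":0,"dy":0.01,"dz":0,"yaw":0},{"dx":0,"dy":0.01,"dz":0,"yaw":0},{"dx":0,"dy":0.01,"dz":0,"yaw":0},{"dx":0,"dy":0.01,"dz":0,"yaw":0},{"dx":0,"dy":0.01,"dz":0,"yaw":0},{"dx":0,"dy":0.01,"dz":0,"yaw":0}]'
python3 - <<'E'
from h import *
im=eyes.grab_frame("wrist")
for r in cockles("wrist",im,58,200): print(*r)
E
```

```text
time_s: 3.7
ee_pos: [431.0, 96.6, 61.2]
ee_rot: [180.0, 0.0, 90.0]
force: [0.5, -1.2, -0.6]
gripper_width: 20.2
gripper_force: 0.1
[250.8 172.9] 3715 [430.1 128.1]
```

```bash
python3 -m crank '[{"dx":0,"dy":0.0125,"dz":0,"yaw":0},{"dx":0,"dy":0.0125,"dz":0,"yaw":0},{"dx":0,"dy":0.0125,"dz":0,"yaw":0},{"dx":0,"dy":0.0125,"dz":0,"yaw":0},{"dx":0,"dy":0.0125,"dz":0,"yaw":0},{"dx":0,"dy":0.0125,"dz":0,"yaw":0},{"dx":0,"dy":0.0125,"dz":0,"yaw":0},{"dx":0,"dy":0.0125,"dz":0,"yaw":0},{"dx":0,"dy":0,"dz":0.04,"yaw":0},{"dx":0,"dy":0,"dz":0.06,"yaw":0}]'
python3 - <<'E'
from h import *
im=eyes.grab_frame("top"); cv2.imwrite("pics/t2.png",cv2.resize(im[100:290,40:340,::-1],None,fx=2.6,fy=2.6,interpolation=cv2.INTER_CUBIC))
for r in cockles("top",im): print(*r)
E
```

```text
time_s: 5.0
ee_pos: [429.9, 176.1, 140.9]
ee_rot: [-179.8, 0.1, 90.1]
force: [1.2, -0.0, 0.7]
gripper_width: 19.9
gripper_force: 0.0
[14.1 86. ] 1063 [780.1 447.3]
[142.6 153.9] 140 [614.  134.6]
[219.1 156.6] 140 [607.8 -44.3]
[392.3 192.4] 198 [ 523.1 -448.6]
[221.5 188.8] 108 [531.4 -50.7]
[222.9 231.1] 173 [433.7 -55.2]
[409.  231.7] 187 [ 431.7 -482.2]
```

View pics/t2.png

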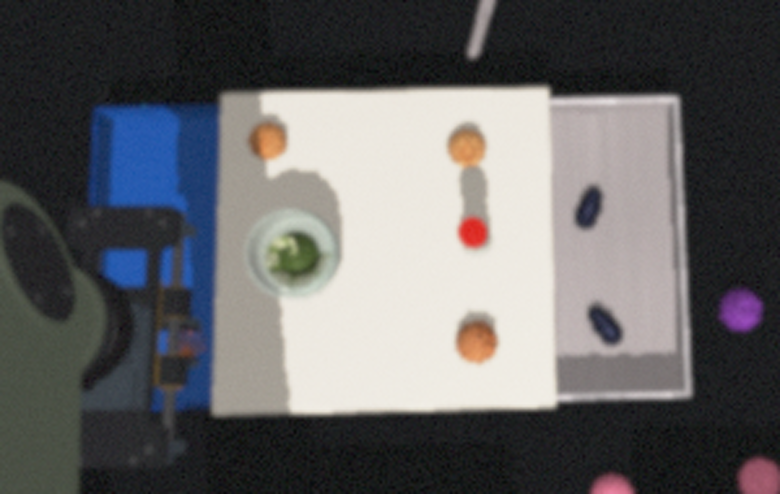

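The first cockle has gone over the end: its brown patch shows inside the blue tray, under the fingers at (187,342). Dish and vial haven't moved. Next is the far cockle nearest the tray end, at (615,135).

```bash
python3 -m crank '[{"dx":0.058,"dy":-0.0285,"dz":0,"yaw":0},{"dx":0.058,"dy":-0.0285,"dz":0,"yaw":0},{"dx":0.058,"dy":-0.0285,"dz":0,"yaw":0},{"dx":0.058,"dy":-0.0285,"dz":0,"yaw":0},{"dx":0,"dy":0,"dz":-0.03,"yaw":0},{"dx":0,"dy":0,"dz":-0.03,"yaw":0},{"dx":0,"dy":0,"dz":0,"yaw":0}]'
python3 - <<'E'
from h import *
im=eyes.grab_frame("wrist")
for r in cockles("wrist",im,58,200): print(*r)
E
```

```text
time_s: 5.92
ee_pos: [615.2, 84.8, 91.0]
ee_rot: [-179.7, 0.0, 90.0]
force: [0.9, -0.5, -0.4]
gripper_width: 19.9
gripper_force: 0.0
[252.4 131.8] 2518 [616.1 134. ]
```

```bash
python3 -m crank '[{"dx":0.001,"dy":0,"dz":-0.02,"yaw":0},{"dx":0,"dy":0,"dz":-0.017,"yaw":0},{"dx":0,"dy":0.01,"dz":0,"yaw":0},{"dx":0,"dy":0.01,"dz":0,"yaw":0},{"dx":0,"dy":0.01,"dz":0,"yaw":0},{"dx":0,"dy":0.01,"dz":0,"yaw":0},{"dx":0,"dy":0.01,"dz":0,"yaw":0}]'
python3 - <<'E'
from h import *
im=eyes.grab_frame("wrist")
for r in cockles("wrist",im,58,200): print(*r)
E
```

```text
time_s: 6.85
ee_pos: [617.5, 125.5, 63.9]
ee_rot: [180.0, -0.0, 90.1]
force: [0.1, 0.4, -0.3]
gripper_width: 19.9
gripper_force: 0.1
[251.  174.9] 3150 [616.6 155.8]
```

```bash
python3 -m crank '[{"dx":0,"dy":0,"dz":-0.003,"yaw":0},{"dx":0,"dy":0.0125,"dz":0,"yaw":0},{"dx":0,"dy":0.015,"dz":0,"yaw":0},{"dx":0,"dy":0.015,"dz":0,"yaw":0},{"dx":0,"dy":0.015,"dz":0,"yaw":0},{"dx":0,"dy":0.015,"dz":0,"yaw":0},{"dx":0,"dy":0,"dz":0,"yaw":0},{"dx":0,"dy":0,"dz":0.06,"yaw":0},{"dx":0,"dy":-0.03,"dz":0.04,"yaw":0}]'
python3 - <<'E'
from h import *
im=eyes.grab_frame("top"); cv2.imwrite("pics/t3.png",cv2.resize(im[100:290,40:340,::-1],None,fx=2.6,fy=2.6,interpolation=cv2.INTER_CUBIC))
for r in cockles("top",im): print(*r)
E
```

```text
time_s: 8.02
ee_pos: [617.9, 159.6, 142.8]
ee_rot: [179.9, -0.0, 90.1]
force: [-0.0, 0.3, 0.6]
gripper_width: 20.2
gripper_force: 0.0
[219.2 156.5] 141 [608.1 -44.4]
[392.3 192.6] 200 [ 522.7 -448.5]
[221.5 188.8] 107 [531.4 -50.8]
[222.9 231.1] 175 [433.8 -55.1]
[409.  231.7] 188 [ 431.7 -482.3]
```

View pics/t3.png

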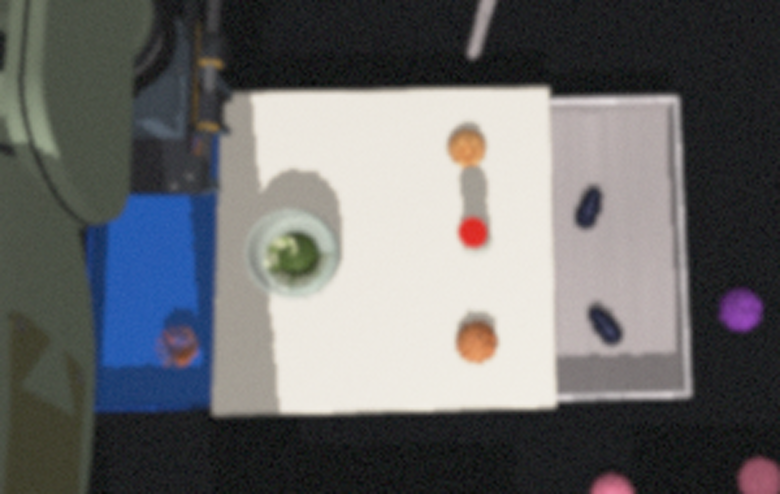

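The second cockle is off the board. The first one lies in the tray at (180,345), and dish and vial are still in place. Next is the back cockle of the far strip.

```bash
python3 -m crank '[{"dx":-0.002,"dy":-0.0635,"dz":0,"yaw":0},{"dx":-0.002,"dy":-0.0635,"dz":0,"yaw":0},{"dx":-0.002,"dy":-0.0635,"dz":0,"yaw":0},{"dx":-0.002,"dy":-0.0635,"dz":0,"yaw":0},{"dx":-0.002,"dy":-0.0635,"dz":0,"yaw":0},{"dx":0,"dy":0,"dz":-0.03,"yaw":0},{"dx":0,"dy":0,"dz":-0.03,"yaw":0},{"dx":0,"dy":0,"dz":0,"yaw":0}]'
python3 - <<'E'
from h import *
im=eyes.grab_frame("wrist")
for r in cockles("wrist",im,58,200): print(*r)
E
```

```text
time_s: 9.07
ee_pos: [607.7, -95.4, 91.3]
ee_rot: [-179.7, -0.0, 90.0]
force: [0.0, -0.5, 1.0]
gripper_width: 20.6
gripper_force: 0.0
[255.8 130.9] 2420 [610.7 -45.9]
[ 73.2 158.8] 3103 [502.9 -62.3]
```

```bash
python3 -m crank '[{"dx":0.0025,"dy":0,"dz":-0.02,"yaw":0},{"dx":0,"dy":0,"dz":-0.02,"yaw":0},{"dx":0,"dy":0.01,"dz":0,"yaw":0},{"dx":0,"dy":0.01,"dz":0,"yaw":0},{"dx":0,"dy":0.0125,"dz":0,"yaw":0},{"dx":0,"dy":0.0125,"dz":0,"yaw":0},{"dx":0,"dy":0.0125,"dz":0,"yaw":0},{"dx":0,"dy":0.0125,"dz":0,"yaw":0},{"dx":0,"dy":0.0125,"dz":0,"yaw":0},{"dx":0,"dy":0.0125,"dz":0,"yaw":0}]'
python3 - <<'E'
from h import *
im=eyes.grab_frame("wrist")
for r in cockles("wrist",im,58,200): print(*r)
E
```

```text
time_s: 10.38
ee_pos: [611.4, -18.5, 61.2]
ee_rot: [180.0, 0.0, 90.0]
force: [0.0, -0.9, -1.0]
gripper_width: 20.1
gripper_force: 0.1
[250.7 174.8] 3178 [610.3  12.6]
```

```bash
python3 -m crank '[{"dx":-0.002,"dy":0.015,"dz":0,"yaw":0},{"dx":-0.002,"dy":0.015,"dz":0,"yaw":0},{"dx":-0.002,"dy":0.015,"dz":0,"yaw":0},{"dx":-0.002,"dy":0.015,"dz":0,"yaw":0},{"dx":-0.002,"dy":0.015,"dz":0,"yaw":0},{"dx":-0.002,"dy":0.015,"dz":0,"yaw":0},{"dx":-0.002,"dy":0.015,"dz":0,"yaw":0},{"dx":-0.002,"dy":0.015,"dz":0,"yaw":0},{"dx":-0.002,"dy":0.015,"dz":0,"yaw":0},{"dx":-0.002,"dy":0.015,"dz":0,"yaw":0}]'
python3 - <<'E'
from h import *
im=eyes.grab_frame("wrist")
for r in cockles("wrist",im,58,200): print(*r)
E
```

```text
time_s: 11.68
ee_pos: [595.3, 101.6, 61.2]
ee_rot: [180.0, 0.0, 90.0]
force: [-0.4, 0.2, 0.3]
gripper_width: 20.0
gripper_force: 0.0
[284.7  13.9] 519 [609.2 206.8]
[250.7 174.6] 2875 [594. 133.]
```

```bash
python3 -m crank '[{"dx":-0.001,"dy":0.015,"dz":0,"yaw":0},{"dx":-0.002,"dy":0.015,"dz":0,"yaw":0},{"dx":-0.002,"dy":0.015,"dz":0,"yaw":0},{"dx":-0.002,"dy":0.015,"dz":0,"yaw":0},{"dx":-0.002,"dy":0.015,"dz":0,"yaw":0},{"dx":-0.002,"dy":0.015,"dz":0,"yaw":0},{"dx":-0.002,"dy":0.015,"dz":0,"yaw":0},{"dx":0,"dy":0,"dz":0,"yaw":0},{"dx":0,"dy":0,"dz":0.06,"yaw":0},{"dx":0,"dy":-0.05,"dz":0.04,"yaw":0}]'
python3 -m crank '[{"dx":-0.0275,"dy":-0.06,"dz":0,"yaw":0},{"dx":-0.0275,"dy":-0.06,"dz":0,"yaw":0},{"dx":-0.0275,"dy":-0.06,"dz":0,"yaw":0},{"dx":-0.0275,"dy":-0.06,"dz":0,"yaw":0},{"dx":-0.0275,"dy":-0.06,"dz":0,"yaw":0},{"dx":-0.0275,"dy":0,"dz":0,"yaw":0},{"dx":-0.0275,"dy":0,"dz":0,"yaw":0},{"dx":0,"dy":0,"dz":0,"yaw":0}]'
python3 - <<'E'
from h import *
im=eyes.grab_frame("top"); cv2.imwrite("pics/t4.png",cv2.resize(im[100:290,40:340,::-1],None,fx=2.6,fy=2.6,interpolation=cv2.INTER_CUBIC))
im=eyes.grab_frame("wrist")
for r in cockles("wrist",im,58,200): print(*r)
E
```

```text
time_s: 12.98
ee_pos: [585.9, 146.1, 142.8]
ee_rot: [179.9, -0.0, 90.2]
force: [-0.4, -1.0, -0.9]
gripper_width: 19.9
gripper_force: 0.0
time_s: 13.98
ee_pos: [429.8, -95.5, 141.3]
ee_rot: [-180.0, 0.0, 90.0]
force: [0.2, -0.2, 0.6]
gripper_width: 19.7
gripper_force: 0.0
[255.9 141.3] 1949 [434.7 -57.1]
[405.7 146. ] 1736 [544.2 -60.5]
```

View pics/t4.png

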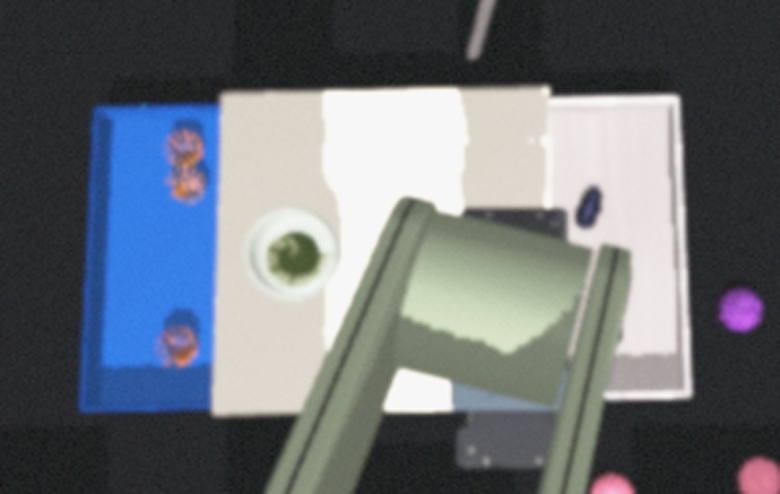

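Three cockles lie in the blue tray, at (185,148), (188,183) and (180,345). The last, largest one is in the near strip at (434.5,-56) mm.

```bash
python3 -m crank '[{"dx":0.005,"dy":-0.018,"dz":0,"yaw":0},{"dx":0,"dy":0,"dz":-0.035,"yaw":0},{"dx":0,"dy":0,"dz":-0.035,"yaw":0},{"dx":0,"dy":0,"dz":-0.03,"yaw":0},{"dx":0,"dy":0.01,"dz":0,"yaw":0},{"dx":0,"dy":0.01,"dz":0,"yaw":0},{"dx":0,"dy":0.0125,"dz":0,"yaw":0},{"dx":0,"dy":0.0125,"dz":0,"yaw":0},{"dx":0,"dy":0.0125,"dz":0,"yaw":0},{"dx":0,"dy":0.0125,"dz":0,"yaw":0}]'
python3 - <<'E'
from h import *
im=eyes.grab_frame("wrist")
for r in cockles("wrist",im,58,200): print(*r)
E
```

```text
time_s: 15.32
ee_pos: [435.0, -52.8, 61.3]
ee_rot: [180.0, 0.0, 90.1]
force: [0.0, 0.1, -0.2]
gripper_width: 19.6
gripper_force: 0.0
[250.9 171.1] 4188 [433.8 -20.2]
[467.5 285.3] 2034 [551.8 -83.3]
```

```bash
python3 -m crank '[{"dx":-0.002,"dy":0.015,"dz":0,"yaw":0},{"dx":-0.002,"dy":0.015,"dz":0,"yaw":0},{"dx":-0.002,"dy":0.015,"dz":0,"yaw":0},{"dx":-0.002,"dy":0.015,"dz":0,"yaw":0},{"dx":-0.002,"dy":0.015,"dz":0,"yaw":0},{"dx":-0.002,"dy":0.015,"dz":0,"yaw":0},{"dx":-0.002,"dy":0.015,"dz":0,"yaw":0},{"dx":-0.002,"dy":0.015,"dz":0,"yaw":0},{"dx":-0.002,"dy":0.015,"dz":0,"yaw":0},{"dx":-0.002,"dy":0.015,"dz":0,"yaw":0}]'
python3 - <<'E'
from h import *
im=eyes.grab_frame("wrist")
for r in cockles("wrist",im,58,200): print(*r)
E
```

```text
time_s: 16.62
ee_pos: [418.9, 67.2, 61.2]
ee_rot: [180.0, -0.0, 90.0]
force: [0.3, -0.1, -0.1]
gripper_width: 19.8
gripper_force: 0.1
[252.4 171.1] 3974 [418.5 100. ]
```

```bash
python3 -m crank '[{"dx":-0.002,"dy":0.015,"dz":0,"yaw":0},{"dx":-0.002,"dy":0.015,"dz":0,"yaw":0},{"dx":-0.002,"dy":0.015,"dz":0,"yaw":0},{"dx":-0.002,"dy":0.015,"dz":0,"yaw":0},{"dx":-0.002,"dy":0.015,"dz":0,"yaw":0},{"dx":-0.002,"dy":0.015,"dz":0,"yaw":0},{"dx":-0.002,"dy":0.015,"dz":0,"yaw":0},{"dx":0,"dy":0.015,"dz":0,"yaw":0},{"dx":0,"dy":0.015,"dz":0,"yaw":0},{"dx":0,"dy":0,"dz":0,"yaw":0}]'
python3 -m crank '[{"dx":0,"dy":0,"dz":0.07,"yaw":0},{"dx":0,"dy":-0.03,"dz":0.06,"yaw":0},{"dx":0,"dy":-0.06,"dz":0.03,"yaw":0},{"dx":0,"dy":-0.07,"dz":0.03,"yaw":0},{"dx":0,"dy":-0.07,"dz":0.01,"yaw":0},{"dx":0,"dy":-0.07,"dz":0,"yaw":0},{"dx":0,"dy":-0.07,"dz":0,"yaw":0},{"dx":0,"dy":-0.07,"dz":0,"yaw":0},{"dx":0,"dy":0,"dz":0,"yaw":0},{"dx":0,"dy":0,"dz":0,"yaw":0}]'
python3 - <<'E'
from h import *
im=eyes.grab_frame("top"); cv2.imwrite("pics/t5.png",cv2.resize(im[:,:,::-1],(800,600),interpolation=cv2.INTER_CUBIC))
E
```

```text
time_s: 17.92
ee_pos: [408.0, 175.3, 61.2]
ee_rot: [180.0, -0.0, 90.1]
force: [0.2, 0.8, -0.2]
gripper_width: 20.0
gripper_force: 0.0
time_s: 19.18
ee_pos: [407.3, -177.4, 220.9]
ee_rot: [-180.0, -0.0, 90.0]
force: [0.2, 0.3, 0.3]
gripper_width: 19.8
gripper_force: 0.0
```

View pics/t5.png

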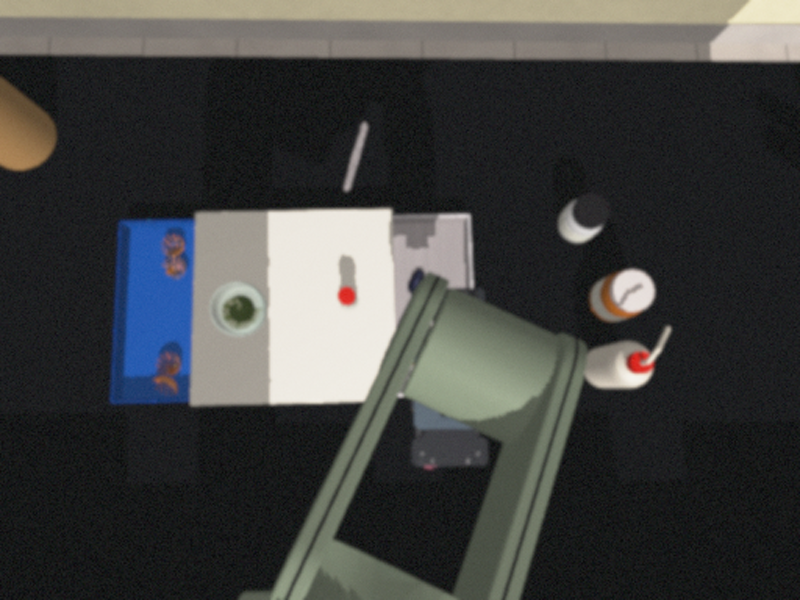

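The top view shows all four cockles in the blue tray: two near (174,255) and two near (168,370). The dish at (240,308) and vial at (346,296) are where they were, and the arm is clear.

```bash
python3 -c "from workcell import ticket; print(ticket.job_done())"
```

```text
the job is handed in; nothing more can be done
None
```

All four cockles were swept over the board's end and lie in the blue tray; the dish and vial did not move, nothing else was touched, and the job was handed in at about 19 s.

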